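Load a valve spring to its test load and hold it

TASK

A valve spring stands in the bench spring tester. Push the tester's clear guard door shut until it snaps into its roller catch, because a loaded spring can jump out, and only then bring the lever down by its black grip until the black load hand stands on the red set hand, without swinging well past it. Finish while holding the lever still there, fingers on the grip, so that the load can be read off, and leave the spare spring, the oil can and the grease tin where they stand.

Things in the scene. Friction and masses are not known exactly. Their poses are not given: they have to be found in the camera images.
- tester: dark green cast spring tester bolted to the bench; base 230 x 190 x 22 mm (in its own frame x -105 to 125, y -95 to 95 mm), column and head to 257 mm high. Origin: under the spring's axis, on the bench top. x points from its front (grip and dial side, toward the robot) to the column at the back, y to its left, z up. All 'tester x, y, z' below are in this frame, mm
- guard_top (a point): middle of the open top of the spring guard, tester x -12, y 0, z 152. Clear panes in dark steel frames stand fixed at the front (x -83) and right (y -83); the door closes the left (y 76 to 84). Above it the head (x -30 to 75, y -29 to 29, z 161 to 255) and, leaning on the head's front, the dial (86 mm across; x -80 to -20, y -43 to 43, z 172 to 257). z axis up, x, y as the tester's
- guard_edge (a point): point on the outer face of the guard door, 15 mm in from its free edge, 25 mm below its top. x runs along the door from free edge to hinge, y is its outward normal (push against it to shut), z up. Clear pane in a dark frame, 126 mm wide, 8 thick, z 26 to 150 mm; flat outside above z 95 mm, small pull handle lower down, standing out 17 mm
- guard_hinge (a point): point in the plane of the door's outer face, level with guard_edge, at the upright hinge at the tester's back left. The hinge axis lies at tester x 55, y 80; from it to the door's free edge is 130 mm
- guard (a joint): door angle, rad: 0 shut and in the catch; grows as the free edge swings from the tester's front left corner out to the left and back, up to 1.5. It stays where it is left. In the last 0.1 rad a pin on the door must ride over a sprung brass roller (tester x -84, y 86, z 66), about 6 N at the free edge; past it the catch pulls it to 0 and holds it
- grip: black rubber sleeve, 24 mm across, 72 mm long, spinning freely on the pin at the lever's end; about 328 mm high at rest. Origin at its middle (tester y -107); z axis = its length, level, parallel to the tester's y. Take it between the fingers from above, or press down on it. The lever, a 13 mm steel bar, joins the pin 53 mm from the sleeve's middle, on the tester's side
- lever (a joint): lever angle, rad: 0 at rest (grip 38 degrees above level, toward the front), grows as the grip comes down, limit 1.05. Shaft level, along the tester's y, at tester x 20, z 205; grip axis 200 mm from it. The ram sinks 28 mm per rad and meets the spring at about 0.18 rad. A spring lifts the lever when let go: about 3 N at the grip before the spring is met, 7 to 11 N at the set loads
- load_hand (a joint): black hand of the dial, rad, clockwise as seen from the front: 0 at no load, 4.19 at full scale (60 N). It shows the load on the spring: it starts to move when the ram meets the spring and then turns about 4.9 rad per rad of lever
- set_hand (a joint): broad red hand of the dial, set beforehand to the wanted load, rad, same zero and direction as load_hand; it differs from spring to spring and stays put
- load_hand_tip (a point): point of the black hand, 30 mm from the dial's centre
- set_hand_tip (a point): point of the red hand, 30 mm from the dial's centre, in the plane of the black hand's point
- spare_spring: bystander: loose steel coil spring standing on the bench, 34 mm in diameter, 60 mm high, origin under its centre
- oil_can: bystander: loose pinkish thumb oil can with a thin spout, 70 mm in diameter, 120 mm high, origin under its centre
- grease_tin: bystander: loose round red tin, 70 mm in diameter, 46 mm high, origin under its centre

How it is judged:
By the outcome, as a careful person would: the job done as asked, in the order asked, and still so for the second after the job is handed in, while the arm keeps its last pose, push and grip.
It also fails if it takes over 58 s, if anything falls off the work surface, if the arm or the gripper's body presses on something with over 40 N, if the wrist force passes 120 N, or if a joint passes its speed limit or range.

ROBOT

A 6-joint arm with a two-finger parallel gripper is mounted at the origin on a cart in front of the work surface, level with it; the furniture and walls round the work are solid. World frame = base frame: x ahead of the robot, y to its left, z up, the work surface at z = 0. Lengths are in m, angles in rad, forces in N, time in s.
With the tool pointing down it reaches from about 0.35 to 0.85 m from the base axis. Payload 8.1 kg.
Tool frame: the origin (TCP) lies at the very end of the fingers, on their centre line; the grasp point (between the pads) lies 19 mm behind it; z points along the fingers, y is the line along which they close (so a half turn about z gives the same grasp; the last joint's range is limited). The gripper opens to 93 mm and grips with 3 to 60 N. Pads are 15 mm wide; open, the fingers measure 128 mm over their backs; the gripper's body (75 mm by 188 mm) begins 65 mm behind the grasp point.
Start: joints at [1.075, 0.13, 1.488, -0, 1.523, -0.085], TCP at [0.24, 0.55, 0.219] pointing down, gripper open.
Joint ranges: [-2.96, 2.96], [-0.89, 2.26], [0.02, 2.5], [-1.34, 4.48], [0, 2.73], [-2.66, 2.66]. Speed limits (rad/s): [2.39, 2.39, 2.79, 3.14, 3.14, 3.14].

INTERFACE

Orientations are given as a rotation vector (axis times angle).
In Python, from plant import monitor, eyes, ticket gives the robot as it stands.
- The arm moves only by the tool arm_command, never from a script. Its argument "deltas" is a list that holds one entry, the list of rows, each a list of 6 numbers: the shift along the world's x, y, z in cm, then the turn, a rotation vector about the world's x, y, z in degrees. In form: [[[tx, ty, tz, rx, ry, rz], ...]]. A call has 1 to 12 rows; each row shifts and turns the commanded pose from where the row before left it; what a row does not reach is not made up. A row lasts 1/12 s, in which the tool goes at most 41.7 mm and 7.16 degrees, less where a joint would pass 70% of its speed; a pose out of reach is approached as far as the arm can. A call is refused whole if a number of a shift passes 4.17 or a number of a turn 7.16, either way. A call with a gripper value outside its range is refused whole. "gripper" is the opening, from -1 (shut) to 1 (fully open), set as the call begins (left out, the last holds). The fingers move at their own pace and stop on an object; "squeeze" is the grip in N (left out, the last holds). Time passes only in rows, so rows that do not move let the fingers close. It gives the time, the measured TCP pose, the force, the opening and the grip force at its end, in the units of the state.
- monitor.read_state(): the state, without advancing time (a new reading comes with each control period).
- eyes.read_camera(name): name is "scene" or "top" or "wrist"; returns the picture (400x640x3 uint8, blue, green, red); there is no depth.
- eyes.camera_model(name): a dict with "fx", "fy", "cx", "cy" (pixels), "rvec" (rotation vector, rad) and "tvec" (3), from world to camera coordinates, as OpenCV has them. Camera axes: x right, y down, z forward; pixel columns grow to the right and rows downward; lengths in m; the calibration is good to about 2 mm. A picture is of the moment at which its call begins: read the wrist's pose just before it. camera_model takes no time and is no camera call; for the wrist camera it gives the pose at the moment of the call.
- ticket.close_job(): hands the job in; it is judged then, once.
The state is a dict: "t": time; "q": joint angles; "dq": joint speeds; "joint_torque": joint torques, N m; "tool_pos": TCP position; "orientation": TCP orientation; "force": force on the tool from outside, world axes, zero at the start; "wrist_torque": the same for the moment, N m; "opening": finger opening in m; "gripper_force": force on a finger pad.
Only numpy, scipy, OpenCV 4.12 (cv2) and the standard library are available. Lean on these libraries where they do the work, as an engineer would, in place of code of your own. Each camera call takes 0.05 s, during which the arm holds its last target. There are 200 camera calls.

## Working session

There is one attempt and no reset: what is moved stays moved. The work goes in short steps, Python scripts to look and compute and a tool call to move; the robot and the scene stay as the last step left them, time stands still between calls to the robot, and variables do not carry over. Pictures are saved under pics/ and viewed, at most 10 in all, crops included, and the job is handed in when it is done.

Besides the shell and the picture viewer there is one more tool, called after ">>>" as name(argument=value, ...), one argument or row to a line, values as JSON. arm_command: Moves the arm, as the interface text tells. Its arguments: {"type":"object","properties":{"deltas":{"type":"array"},"gripper":{"type":"number"},"squeeze":{"type":"number"}},"required":["deltas"]}

```bash
mkdir -p pics; cat > h.py <<'E'
import numpy as np, cv2
from plant import monitor, eyes, ticket
def cam(n):
    m=eyes.camera_model(n);K=np.array([[m['fx'],0,m['cx']],[0,m['fy'],m['cy']],[0,0,1.]])
    R=cv2.Rodrigues(np.array(m['rvec'],float))[0];t=np.array(m['tvec'],float).ravel();return K,R,t
def ray(c,uv):
    K,R,t=c;d=R.T@np.linalg.inv(K)@np.array([uv[0],uv[1],1.]);return -R.T@t,d/np.linalg.norm(d)
def onz(c,uv,z):
    o,d=ray(c,uv);return o+d*(z-o[2])/d[2]
def tri(rs):
    A=0;b=0
    for o,d in rs:
        P=np.eye(3)-np.outer(d,d);A=A+P;b=b+P@o
    X=np.linalg.solve(A,b);return X,[np.linalg.norm((np.eye(3)-np.outer(d,d))@(X-o)) for o,d in rs]
def proj(c,X):
    K,R,t=c;p=K@(R@np.asarray(X,float)+t);return p[:2]/p[2]
E
python3 - <<'E'
from h import *
for n in('scene','top'):
    im=eyes.read_camera(n);cv2.imwrite(f'pics/{n}0.png',im)
    K,R,t=cam(n);print(n,K[0,0],-R.T@t,R[2])
    cv2.imwrite(f'pics/{n}0b.png',cv2.resize(im,(800,500),interpolation=cv2.INTER_CUBIC))
print(monitor.read_state())
E
```

```text
scene 365.82400545038627 [ 0.19817759 -0.44817348  0.89739535] [ 0.40555622  0.4671529  -0.78567953]
top 395.80985174594144 [ 0.37589765 -0.02638181  1.14755786] [ 0.18131336 -0.00157421 -0.98342411]
{'t': 0.1, 'q': array([ 1.07456877e+00,  1.31111677e-01,  1.48915567e+00,  3.62764302e-05,
        1.52300971e+00, -8.53529339e-02]), 'dq': array([-0.00068411, -0.00115968, -0.00194597,  0.00069689, -0.00101902,
       -0.00034592]), 'joint_torque': array([ 7.60066232e-04, -5.61347222e+01, -4.93092334e+01,  7.69500481e-02,
        2.93407543e-02, -1.50141710e-05]), 'tool_pos': array([0.23934285, 0.54963632, 0.21768488]), 'orientation': array([-6.40767023e-01, -3.07502252e+00,  2.51804248e-03]), 'force': array([-0.07182817, -0.97069732, -1.19079194]), 'wrist_torque': array([-0.0259126 ,  0.01001008, -0.01188023]), 'gripper_force': 0.0, 'opening': 0.0929114080390911}
```

View pics/scene0b.png

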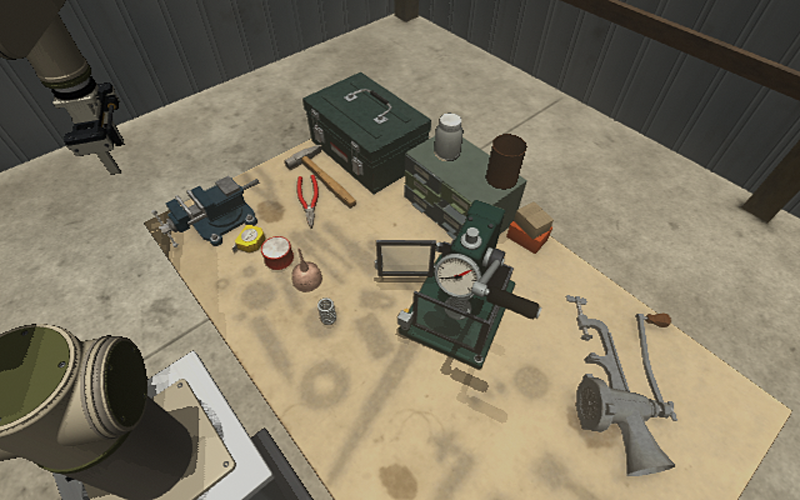

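View pics/top0b.png

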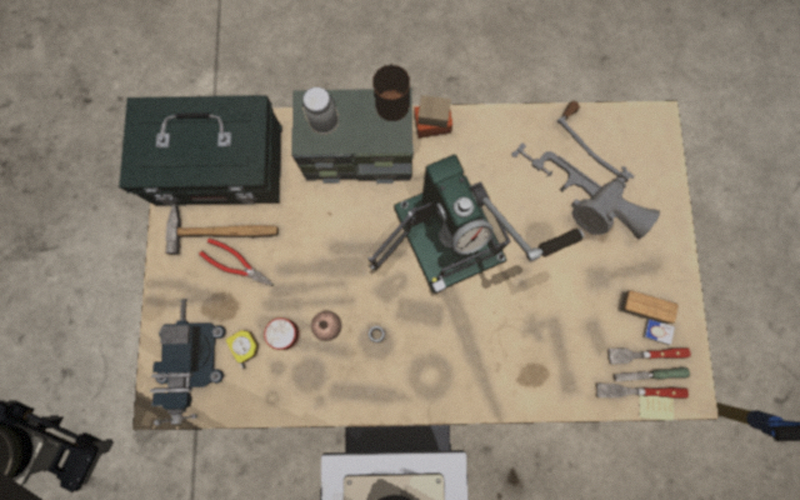

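The scene view shows the tester at about (460,290), its door open to the left (378–435, 240–280), and the grip at (515,303). In the top view the grip is at (560,243), the door runs from (372,265) to (425,208), and the three bystanders are at (282,333), (326,325) and (376,333).

```bash
python3 - <<'E'
import cv2
s=cv2.imread('pics/scene0.png')[155:300,290:440];cv2.imwrite('pics/sc.png',cv2.resize(s,None,fx=4,fy=4,interpolation=cv2.INTER_CUBIC))
s=cv2.imread('pics/top0.png')[120:240,285:475];cv2.imwrite('pics/tc.png',cv2.resize(s,None,fx=4,fy=4,interpolation=cv2.INTER_CUBIC))
E
```

```text
(no output)
```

View pics/sc.png

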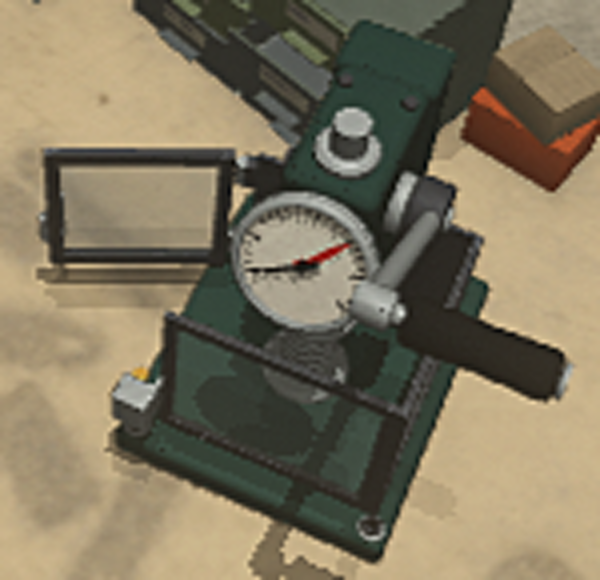

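View pics/tc.png

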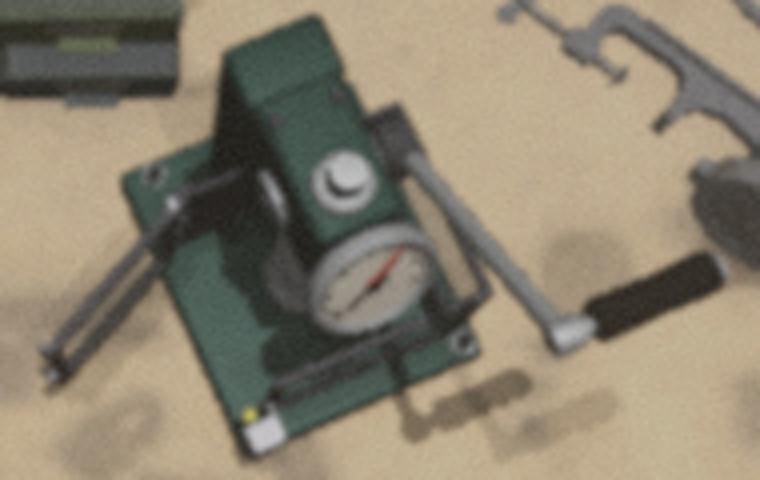

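```bash
cat >> h.py <<'E'
S=lambda x,y:(290+(x-1.5)/4,155+(y-1.5)/4)
T=lambda x,y:(285+(x-1.5)/4,120+(y-1.5)/4)
E
python3 - <<'E'
from h import *
np.set_printoptions(precision=4,suppress=True)
cs,ct=cam('scene'),cam('top')
for n,p in dict(FL=(118,432),FR=(380,552),BR=(487,287)).items():print('S',n,onz(cs,S(*p),.022))
for n,p in dict(FL=(245,452),FR=(480,350),BL=(125,178)).items():print('T',n,onz(ct,T(*p),.022))
P=lambda n,a,b:print(n,*tri([ray(cs,S(*a)),ray(ct,T(*b))]))
P('gripnear',(410,322),(595,318));P('gripfar',(556,376),(715,268));P('gripmid',(484,349),(657,294))
P('doorfree',(47,152),(47,350));P('doorfree?',(47,152),(55,378))
P('doorhinge',(232,152),(172,205))
P('roller',(140,375),(250,412)); P('frontpane topleft',(170,317),(268,392))
im=cv2.imread('pics/top0.png')
for n,uv in dict(tin=(282,333),can=(326,325),spr=(376,333)).items():
    print(n,onz(ct,(uv[0]*.8,uv[1]*.8),{'tin':.046,'can':.03,'spr':.06}[n]))
s=monitor.read_state();R=cv2.Rodrigues(s['orientation'])[0];print(R)
E
```

```text
S FL [ 0.504  -0.0983  0.022 ]
S FR [ 0.574  -0.2701  0.022 ]
S BR [ 0.7797 -0.1834  0.022 ]
T FL [ 0.5037 -0.0933  0.022 ]
T FR [ 0.5745 -0.265   0.022 ]
T BL [ 0.708  -0.0106  0.022 ]
gripnear [ 0.5379 -0.2635  0.3224] [np.float64(0.00030537934896380386), np.float64(0.0003053793489638824)]
gripfar [ 0.5624 -0.3271  0.3287] [np.float64(0.0001809280693002942), np.float64(0.00018092806930030745)]
gripmid [ 0.5497 -0.2963  0.3266] [np.float64(0.0006438661329270628), np.float64(0.0006438661329268612)]
doorfree [0.5589 0.039  0.1453] [np.float64(0.0012177024768446124), np.float64(0.0012177024768445974)]
doorfree? [0.5436 0.0296 0.1641] [np.float64(0.008036817213325814), np.float64(0.008036817213325683)]
doorhinge [ 0.6517 -0.0425  0.1476] [np.float64(0.000507915440369873), np.float64(0.0005079154403700593)]
roller [ 0.526  -0.0947  0.0676] [np.float64(9.091130278167632e-05), np.float64(9.091130278165318e-05)]
frontpane topleft [ 0.5334 -0.1048  0.1394] [np.float64(0.00513943469354448), np.float64(0.005139434693544265)]
tin [0.4136 0.2419 0.046 ]
can [0.4301 0.1476 0.03  ]
spr [0.4094 0.0341 0.06  ]
[[-0.9168  0.3994 -0.0008]
 [ 0.3994  0.9168 -0.0015]
 [ 0.0002 -0.0017 -1.    ]]
```

>>> arm_command(
  deltas=[
    [[1.5,-1.94,0,0,0,-4.5],[1.5,-1.94,0,0,0,-4.5],[1.5,-1.94,0,0,0,-4.5],[1.5,-1.94,0,0,0,-4.5],[1.5,-1.94,0,0,0,-4.5],[1.5,-1.94,0,0,0,-4.5],[1.5,-1.94,0,0,0,-4.5],[1.5,-1.94,0,0,0,-4.5],[1.5,-1.94,0,0,0,-4.5],[1.5,-1.94,0,0,0,-4.5],[1.5,-1.94,0,0,0,-4.5],[1.5,-1.94,0,0,0,-4.5]],
  ],
  gripper=-1,
  squeeze=20,
)

```text
t: 1.1
tool_pos: [0.4199, 0.3161, 0.2182]
orientation: [-1.972, -2.445, 0.001]
force: [-0.2, -0.8, 0.1]
opening: 0.0174
gripper_force: 0.0
```

```bash
python3 - <<'E'
from h import *
cs,ct=cam('scene'),cam('top')
b=lambda x,y:(x*.8,y*.8)
print('cab TL',tri([ray(cs,b(405,172)),ray(ct,b(297,155))]))
print('cab TR',tri([ray(cs,b(487,215)),ray(ct,b(412,152))]))
for z in(0,.1,.17,.2):print(onz(ct,b(412,152),z),onz(ct,b(412,180),z))
s=monitor.read_state();print(s['tool_pos'],s['q'],s['opening'],s['force']);print(cv2.Rodrigues(s['orientation'])[0])
E
```

```text
cab TL (array([0.8084088 , 0.21571007, 0.07128295]), [np.float64(0.009234890577515557), np.float64(0.009234890577515644)])
cab TR (array([ 0.79989781, -0.05361043,  0.12840725]), [np.float64(0.004232851857296844), np.float64(0.004232851857296773)])
[ 0.84898773 -0.05441888  0.        ] [ 0.77705811 -0.052902    0.        ]
[ 0.80776191 -0.05197569  0.1       ] [ 0.74210036 -0.05059099  0.1       ]
[ 0.77890384 -0.05026545  0.17      ] [ 0.71762993 -0.04897328  0.17      ]
[ 0.7665361  -0.04953249  0.2       ] [ 0.7071426  -0.04827998  0.2       ]
[0.41989987 0.31612928 0.21819096] [ 5.47745364e-01 -7.05004254e-02  1.69394233e+00  2.96751686e-05
  1.51892998e+00  3.34045678e-01] 0.01741310766294554 [-0.15703001 -0.7731922   0.10896573]
[[-2.12075434e-01  9.77253062e-01 -6.80664318e-04]
 [ 9.77253272e-01  2.12075215e-01 -3.80496357e-04]
 [-2.27489198e-04 -7.45875362e-04 -9.99999696e-01]]
```

>>> arm_command(
  deltas=[
    [[1.6,-2.03,0,0,0,-4.5],[1.6,-2.03,0,0,0,-4.5],[1.6,-2.03,0,0,0,-4.5],[1.6,-2.03,0,0,0,-4.5],[1.6,-2.03,0,0,0,-4.5],[1.6,-2.03,0,0,0,-4.5],[1.6,-2.03,0,0,0,-4.5],[1.6,-2.03,0,0,0,-4.5],[1.6,-2.03,0,0,0,-4.5],[1.6,-2.03,0,0,0,-4.5],[1.6,-2.03,0,0,0,-4.5],[1.6,-2.03,0,0,0,-4.5]],
  ],
)

```text
t: 2.1
tool_pos: [0.6119, 0.0726, 0.218]
orientation: [-2.867, -1.284, 0.001]
force: [0.1, 0.6, -0.4]
opening: 0.0005
gripper_force: 0.0
```

>>> arm_command(
  deltas=[
    [[0,0,0,0,0,0],[0,0,-1,0,0,0],[0,0,-2,0,0,0],[0,0,-2,0,0,0],[0,0,-2,0,0,0],[0,0,-2,0,0,0],[0,0,-1.5,0,0,0],[0,0,-0.8,0,0,0],[0,0,0,0,0,0]],
  ],
)

```text
t: 2.85
tool_pos: [0.609, 0.0745, 0.1023]
orientation: [-2.862, -1.291, 0.007]
force: [0.2, 0.5, 0.4]
opening: 0.0008
gripper_force: 0.0
```

```bash
python3 - <<'E'
from h import *
a=eyes.read_camera('scene')[100:300,250:450];b=eyes.read_camera('top')[110:260,240:400]
cv2.imwrite('pics/a1.png',np.hstack([cv2.resize(a,(400,400)),cv2.resize(b,(400,400))]))
s=monitor.read_state();print(s['tool_pos'],s['q'],s['opening'],s['force'])
E
```

```text
[0.61127076 0.07424226 0.10573806] [3.75737862e-02 2.49894133e-01 1.56312371e+00 7.50643389e-05
 1.32889335e+00 7.61369599e-01] 0.00024199900680721222 [0.20406356 0.39691871 0.75631938]
```

View pics/a1.png

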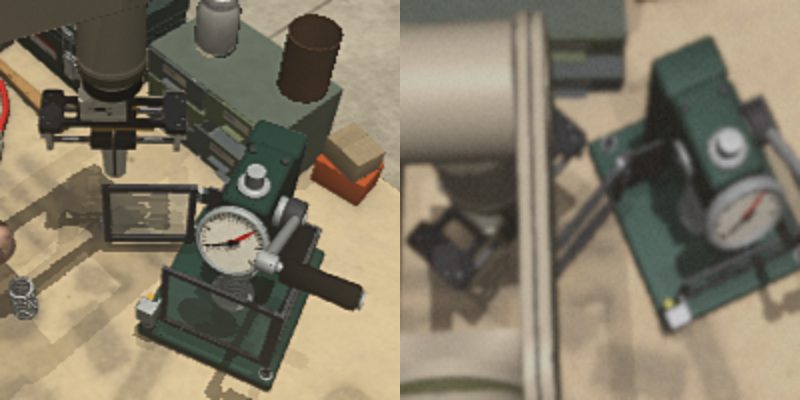

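The scene half of the picture shows the closed finger at (115,160), behind the door frame (105–195, 185–242). It is clear of the head and the cabinet.

```bash
python3 - <<'E'
from h import *
a=np.deg2rad(22);X=np.array([np.cos(a),np.sin(a)]);Y=np.array([-X[1],X[0]])
H=np.array([.636,-.145])+.055*X+.080*Y
p=np.array([.6115,.0738])
for th in np.r_[1.12,1.0,.85,.7,.55,.4,.25,.12,0,-.05]:
    d=-np.cos(th)*X+np.sin(th)*Y;n=np.sin(th)*X+np.cos(th)*Y
    q=H+.112*d+.0125*n;print(round(th,2),q,(q-p)*100,(a+np.pi-th)*57.3-180);p=q
E
```

```text
1.12 [0.58241062 0.03423343] [-2.90893765 -3.95665659] -42.16112039866434
1.0 [0.57283688 0.02469364] [-0.95737474 -0.95397907] -35.28512039866433
0.85 [0.56258699 0.01127127] [-1.02498836 -1.34223739] -26.690120398664334
0.7 [ 0.55445802 -0.00353211] [-0.81289739 -1.48033786] -18.095120398664363
0.55 [ 0.54863251 -0.01938404] [-0.58255051 -1.58519313] -9.500120398664336
0.4 [ 0.54524131 -0.03592852] [-0.33912079 -1.65444838] -0.9051203986643372
0.25 [ 0.54436055 -0.05279401] [-0.08807515 -1.68654828] 7.689879601335662
0.12 [ 0.54564467 -0.06737767] [ 0.12841171 -1.45836608] 15.138879601335645
0.0 [ 0.54849941 -0.08058807] [ 0.28547393 -1.32104015] 22.01487960133565
-0.05 [ 0.55015272 -0.08597422] [ 0.16533052 -0.53861482] 24.87987960133566
```

>>> arm_command(
  deltas=[
    [[-0.97,-1.32,0.2,0,0,0],[-0.97,-1.32,0,0,0,0],[-0.97,-1.32,0,0,0,0],[-0.48,-0.48,0,0,0,3.4],[-0.48,-0.48,0,0,0,3.4],[-0.51,-0.67,0,0,0,4.3],[-0.51,-0.67,0,0,0,4.3],[-0.41,-0.74,0,0,0,4.3],[-0.41,-0.74,0,0,0,4.3],[-0.29,-0.79,0,0,0,4.3],[-0.29,-0.79,0,0,0,4.3],[0,0,0,0,0,0]],
  ],
)

```text
t: 3.95
tool_pos: [0.5495, -0.0206, 0.1095]
orientation: [2.383, 2.044, 0.003]
force: [0.5, -0.3, 0.9]
opening: 0.0002
gripper_force: 0.0
```

>>> arm_command(
  deltas=[
    [[-0.17,-0.83,0,0,0,4.3],[-0.17,-0.83,0,0,0,4.3],[-0.04,-0.84,0,0,0,4.3],[-0.04,-0.84,0,0,0,4.3],[0,0,0,0,0,0],[0,0,0,0,0,0]],
  ],
)

```text
t: 4.45
tool_pos: [0.5452, -0.0528, 0.1086]
orientation: [2.06, 2.37, 0.002]
force: [-0.5, -0.2, -0.5]
opening: 0.0001
gripper_force: 0.0
```

```bash
python3 - <<'E'
from h import *
a=eyes.read_camera('scene')[100:300,250:450]
w=eyes.read_camera('wrist')
cv2.imwrite('pics/a2.png',np.hstack([cv2.resize(a,(400,400)),cv2.resize(w,(400,400))]))
s=monitor.read_state();print(s['tool_pos'],s['q'],s['force'])
E
```

```text
[ 0.54490791 -0.05237157  0.10818753] [-1.89649960e-01  6.85899792e-02  1.76006784e+00  2.48933273e-04
  1.31208819e+00 -3.30815956e-01] [ 0.79430534 -0.17340762  0.58197932]
```

View pics/a2.png

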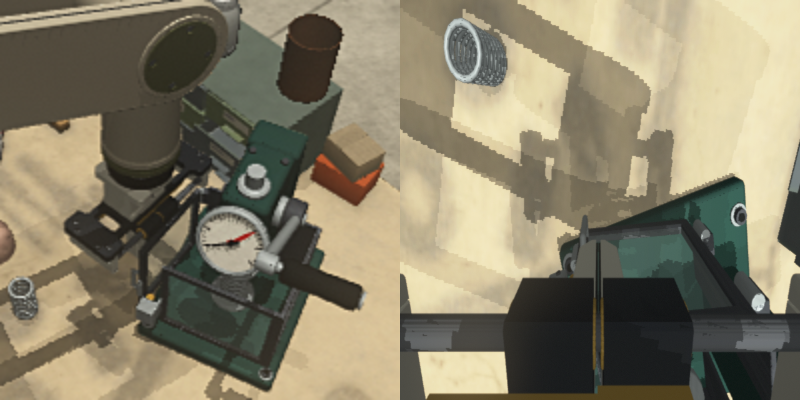

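The door frame now stands nearly shut at about (150,240), with the finger against its outer face.

>>> arm_command(
  deltas=[
    [[0.06,-0.73,0,0,0,3.7],[0.06,-0.73,0,0,0,3.7],[0.09,-0.44,0,0,0,2.3],[0.09,-0.44,0,0,0,2.3],[0.09,-0.44,0,0,0,2.2],[0,0,0,0,0,0],[0,0,0,0,0,0]],
  ],
)

```text
t: 5.13
tool_pos: [0.5482, -0.0784, 0.1078]
orientation: [-1.746, -2.608, -0.003]
force: [-2.9, 7.7, 3.4]
opening: 0.0005
gripper_force: 4.3
```

>>> arm_command(
  deltas=[
    [[0.1,-0.25,0,0,0,0],[0.1,-0.25,0,0,0,0],[0,0,0,0,0,0],[0,0,0,0,0,0],[0,0,0,0,0,0]],
  ],
)

```text
t: 5.55
tool_pos: [0.5482, -0.0786, 0.1078]
orientation: [-1.74, -2.604, -0.008]
force: [-16.3, 28.7, 16.8]
opening: 0.0006
gripper_force: 16.6
```

>>> arm_command(
  deltas=[
    [[-0.4,0.8,0,0,0,0],[-0.6,1.2,0,0,0,0],[-0.4,1.0,1,0,0,0],[0,0,2.8,0,0,0],[0,0,2.8,0,0,0],[0,0,2.8,0,0,0],[0,0,2.8,0,0,0],[0,0,2.8,0,0,0],[0,0,2.8,0,0,0],[0,0,2.8,0,0,0],[0,0,2.8,0,0,0],[0,0,2.8,0,0,0]],
  ],
)

```text
t: 6.55
tool_pos: [0.5359, -0.0551, 0.3721]
orientation: [1.747, 2.61, 0.0]
force: [-0.1, -0.4, -1.3]
opening: 0.0005
gripper_force: 0.0
```

```bash
python3 - <<'E'
from h import *
a=eyes.read_camera('scene');cv2.imwrite('pics/a3.png',a)
a=a[155:300,290:440]
w=eyes.read_camera('wrist')
cv2.imwrite('pics/a3v.png',np.hstack([cv2.resize(a,(480,464),interpolation=cv2.INTER_CUBIC),cv2.resize(w,(320,464))]))
s=monitor.read_state();print(s['tool_pos'],s['q'],s['force']);print(cv2.Rodrigues(s['orientation'])[0])
E
```

```text
[ 0.53772327 -0.05545223  0.37666679] [-1.97529822e-01 -4.96646301e-02  1.38833465e+00 -1.27435396e-04
  1.79300209e+00 -5.88638611e-01] [0.67887036 0.46593547 0.47691901]
[[-0.38115995  0.92445819  0.00970308]
 [ 0.92449208  0.38119564 -0.00206874]
 [-0.00561123  0.0081819  -0.99995078]]
```

View pics/a3v.png

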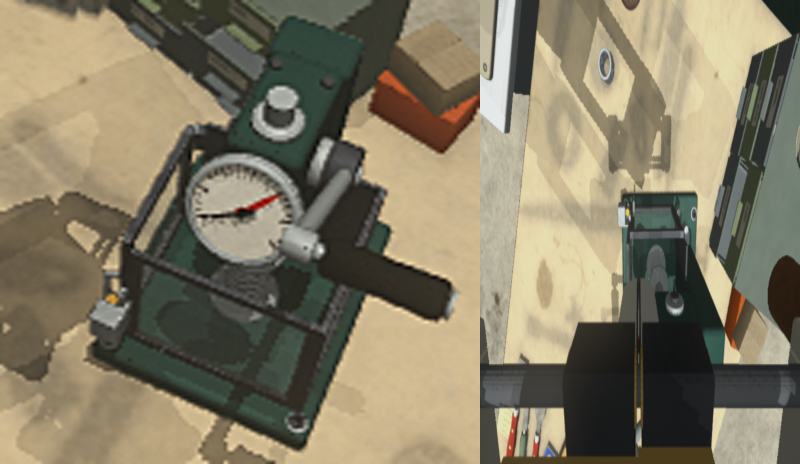

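The guard door is now parallel to the left edge, and its frame meets the front post at (125,240) by the catch, so it is shut. Next I take the grip.

>>> arm_command(
  deltas=[
    [[0.15,-2.5,0,0,0,0],[0.15,-2.5,0,0,0,0],[0.15,-2.5,0,0,0,0],[0.15,-2.5,0,0,0,0],[0.15,-2.5,0,0,0,0],[0.15,-2.5,0,0,0,0],[0.15,-2.5,0,0,0,0],[0.15,-2.5,0,0,0,0],[0.15,-2.5,0,0,0,0],[0.15,-2.5,0,0,0,0],[0,0,0,0,0,0],[0,0,0,0,0,0]],
  ],
  gripper=0.2,
)

```text
t: 7.65
tool_pos: [0.5509, -0.3062, 0.3688]
orientation: [-1.749, -2.608, 0.0]
force: [0.2, 0.1, 0.3]
opening: 0.0554
gripper_force: 0.0
```

```bash
python3 - <<'E'
from h import *
a=eyes.read_camera('scene')[120:300,290:470]
w=eyes.read_camera('wrist')
cv2.imwrite('pics/a4v.png',np.hstack([cv2.resize(a,(400,400),interpolation=cv2.INTER_CUBIC),cv2.resize(w[:,120:520],(400,400))]))
s=monitor.read_state();print(s['tool_pos'],s['opening'],s['force'])
c=cam('wrist');print([proj(c,p) for p in([.5379,-.2635,.325],[.5497,-.2963,.3266],[.5624,-.3271,.3287])])
E
```

```text
[ 0.55136364 -0.30470114  0.36957691] 0.055788777185001304 [ 0.01501672 -0.24609856  0.47836643]
[array([320.70361061, 156.53980522]), array([317.88970983, 213.6092415 ]), array([317.7948943 , 264.79899215])]
```

View pics/a4v.png

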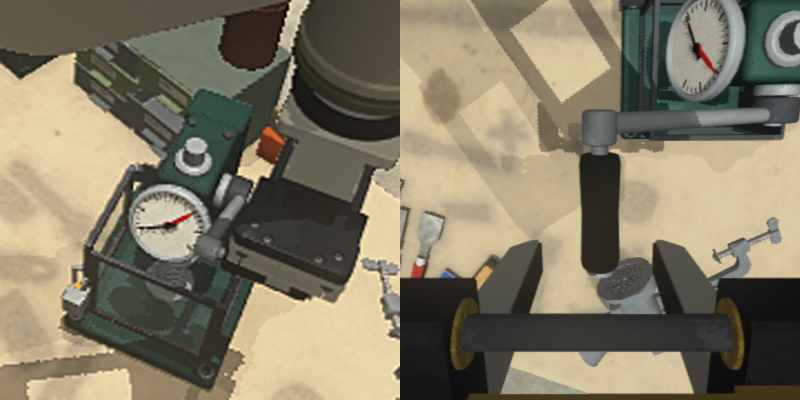

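The wrist view shows the grip at (600,150–275), midway between the open fingers. The dial is also visible, with the black hand at (695,45) and the red at (710,65). I can use it to read the load.

>>> arm_command(
  deltas=[
    [[0,0,-1.5,0,0,0],[0,0,-1.5,0,0,0],[0,0,-1.5,0,0,0],[0,0,-1.5,0,0,0],[0,0,-0.5,0,0,0],[0,0,0,0,0,0],[0,0,0,0,0,0]],
  ],
)

```text
t: 8.33
tool_pos: [0.5516, -0.3049, 0.3053]
orientation: [1.745, 2.612, 0.0]
force: [0.7, 0.6, 0.3]
opening: 0.0557
gripper_force: 0.0
```

>>> arm_command(
  deltas=[
    [[0,0,0,0,0,0],[0,0,0,0,0,0],[0,0,0,0,0,0],[0,0,0,0,0,0],[0,0,0,0,0,0],[0,0,0,0,0,0]],
  ],
  gripper=-1,
  squeeze=20,
)

```text
t: 8.83
tool_pos: [0.552, -0.3056, 0.3049]
orientation: [1.745, 2.611, 0.001]
force: [2.9, 1.6, 1.9]
opening: 0.0235
gripper_force: 20.0
```

```bash
cat >> h.py <<'E'
# dial plane from tester geometry: measure hand angles by casting wrist rays onto the dial plane
yaw=np.deg2rad(22.2)
def wt(p,O=(.636,-.145,0)):
    c,s=np.cos(yaw),np.sin(yaw);return np.array([[c,-s,0],[s,c,0],[0,0,1]])@np.asarray(p,float)+np.array(O)
E
python3 - <<'E'
from h import *
s=monitor.read_state();print(s['tool_pos'],s['opening'],s['gripper_force'],s['force'])
w=eyes.read_camera('wrist');cv2.imwrite('pics/w5.png',w)
c=cam('wrist')
h=cv2.cvtColor(w,cv2.COLOR_BGR2HSV)
m=((h[...,0]<8)|(h[...,0]>172))&(h[...,1]>150)&(h[...,2]>90);ys,xs=np.nonzero(m);print('red',len(xs),xs.mean(),ys.mean(),xs.min(),xs.max(),ys.min(),ys.max())
print('dial c',proj(c,wt([-.055,0,.214])))
g=w[0:150,360:520];cv2.imwrite('pics/w5v.png',cv2.resize(g,None,fx=4,fy=4,interpolation=cv2.INTER_CUBIC))
E
```

```text
[ 0.55201145 -0.30564245  0.30494521] 0.023482894237303622 19.99989241361618 [2.936558   1.55626582 1.8909606 ]
red 1267 138.02052091554853 246.12075769534334 40 468 26 313
dial c [442.88690315  34.58749614]
```

View pics/w5v.png

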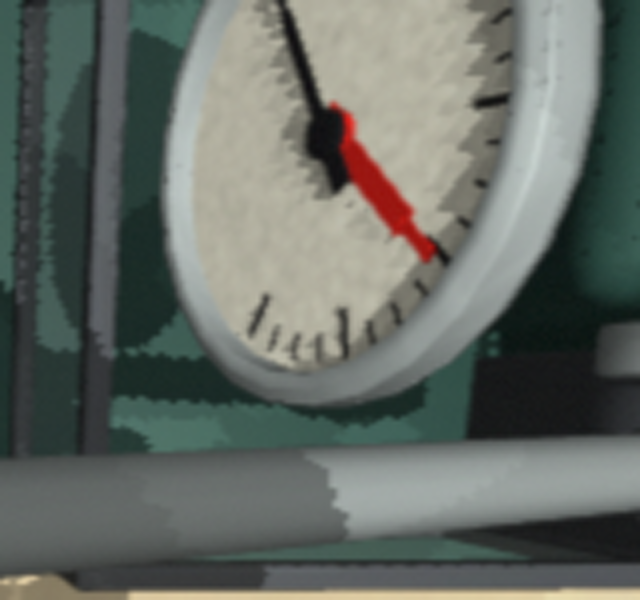

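The wrist crop shows the dial centre at (325,133), the black hand pointing to (280,0) and the red tip at (430,258). The red tip is close to the 40 N major tick, about 2.8 rad, which means a lever angle of about 0.75 rad. I'll go to 0.6 first.

```bash
python3 - <<'E'
from h import *
f=np.r_[0:.61:.05,.6:.9:.05];f=np.arange(0,.96,.05);a=np.deg2rad(38)-f
x=-.2*np.cos(a);z=.2*np.sin(a)
for i in range(len(f)-1):
    dx=(x[i+1]-x[i])*100;print(round(f[i+1],2),np.round([dx*np.cos(yaw),dx*np.sin(yaw),(z[i+1]-z[i])*100],2))
E
```

```text
0.05 [-0.55 -0.23 -0.8 ]
0.1 [-0.51 -0.21 -0.83]
0.15 [-0.47 -0.19 -0.86]
0.2 [-0.43 -0.18 -0.88]
0.25 [-0.39 -0.16 -0.91]
0.3 [-0.35 -0.14 -0.93]
0.35 [-0.31 -0.13 -0.94]
0.4 [-0.26 -0.11 -0.96]
0.45 [-0.22 -0.09 -0.97]
0.5 [-0.17 -0.07 -0.98]
0.55 [-0.13 -0.05 -0.99]
0.6 [-0.08 -0.03 -1.  ]
0.65 [-0.04 -0.01 -1.  ]
0.7 [ 0.01  0.   -1.  ]
0.75 [ 0.06  0.02 -1.  ]
0.8 [ 0.1   0.04 -0.99]
0.85 [ 0.15  0.06 -0.99]
0.9 [ 0.19  0.08 -0.98]
0.95 [ 0.24  0.1  -0.97]
```

>>> arm_command(
  deltas=[
    [[-0.55,-0.23,-0.8,0,0,0],[-0.51,-0.21,-0.83,0,0,0],[-0.47,-0.19,-0.86,0,0,0],[-0.43,-0.18,-0.88,0,0,0],[-0.39,-0.16,-0.91,0,0,0],[-0.35,-0.14,-0.93,0,0,0],[-0.31,-0.13,-0.94,0,0,0],[-0.26,-0.11,-0.96,0,0,0],[-0.22,-0.09,-0.97,0,0,0],[-0.17,-0.07,-0.98,0,0,0],[0,0,0,0,0,0],[0,0,0,0,0,0]],
  ],
  squeeze=25,
)

```text
t: 9.88
tool_pos: [0.5161, -0.3207, 0.2147]
orientation: [1.744, 2.609, 0.002]
force: [6.6, 4.3, 6.0]
opening: 0.0233
gripper_force: 25.0
```

```bash
python3 - <<'E'
from h import *
s=monitor.read_state();print(s['tool_pos'],s['opening'],s['gripper_force'],s['force'])
r=[]
for n in('scene','top','wrist'):
    im=eyes.read_camera(n);c=cam(n);cv2.imwrite(f'pics/{n}6.png',im);u,v=proj(c,wt([-.055,0,.214])).astype(int);print(n,u,v)
    if n=='wrist': r.append(cv2.resize(im[0:150,340:540],(400,300)))
    else:
        k=33 if n=='scene' else 25
        r.append(cv2.resize(im[v-k:v+k,u-k:u+k],(300,300),interpolation=cv2.INTER_CUBIC))
o=np.zeros((600,600,3),np.uint8);o[:300,:300]=r[0];o[:300,300:]=r[1];o[300:,:400]=r[2];cv2.imwrite('pics/v6.png',o)
E
```

```text
[ 0.51606737 -0.32070437  0.21474656] 0.023337964827609567 24.998412430286407 [6.59639622 4.31538044 6.00131281]
scene 366 221
top 379 189
wrist 609 -3
```

View pics/v6.png

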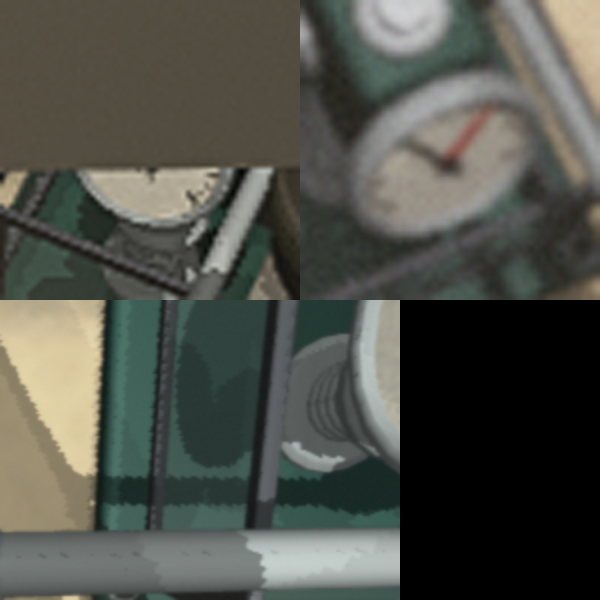

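The top view (upper right) shows the dial clear of the arm. The centre is at (450,165), the black tip at (405,138) and the red tip at (490,110). The scene view is blocked by the arm. From here I'll read the hands numerically in the top camera.

```bash
cat >> h.py <<'E'
B=np.deg2rad(30)
def dial(im,C=(-.0587,0,.2195),k=6):
    """pixels of the top view cast onto the dial plane: mm right/up as seen from the front, with image upsampled"""
    c=cam('top');n=wt([-np.cos(B),0,np.sin(B)],(0,0,0));r=wt([0,-1,0],(0,0,0));u=np.cross(n,r)
    P=wt(C);p0=proj(c,P);x0,y0=(p0-28).astype(int)
    sub=cv2.resize(im[y0:y0+56,x0:x0+56],None,fx=k,fy=k,interpolation=cv2.INTER_CUBIC)
    K,R,t=c;o=-R.T@t;g=np.mgrid[0:56*k,0:56*k];U=(g[1]+.5)/k-.5+x0;V=(g[0]+.5)/k-.5+y0
    d=np.stack([U,V,np.ones_like(U)],-1)@np.linalg.inv(K).T@R
    L=((P-o)@n)/(d@n);X=o+d*L[...,None]-P
    return sub.astype(float),1000*X@r,1000*X@u
def hands(im,c0=(0,0)):
    s,X,Y=dial(im);X=X-c0[0];Y=Y-c0[1];rr=np.hypot(X,Y);th=np.arctan2(X,Y) # clockwise from up
    b,g,r=s[...,0],s[...,1],s[...,2]
    dark=np.clip(170-r,0,None);red=np.clip(r-g-40,0,None)
    prof=lambda w,a,b_:np.array([w[(rr>a)&(rr<b_)&(abs((th-t+np.pi)%(2*np.pi)-np.pi)<.06)].mean() for t in np.arange(-np.pi,np.pi,.05)])
    return s,X,Y,rr,th,dark,red,prof
E
python3 - <<'E'
from h import *
np.set_printoptions(precision=2,suppress=True,linewidth=150)
ims=np.mean([eyes.read_camera('top').astype(float) for _ in range(4)],0).astype(np.float32);np.save('top6.npy',ims)
t0=cv2.imread('pics/top0.png').astype(np.float32)
for n,im in(('t0',t0),('now',ims)):
    s,X,Y,rr,th,dark,red,prof=hands(im)
    m=red>15;m&=rr<45;print(n,'red',m.sum(),X[m].mean(),Y[m].mean())
    q=np.c_[X[m],Y[m]];l=cv2.fitLine(q.astype(np.float32),cv2.DIST_HUBER,0,.01,.01).ravel();print('line',l,'ext',((q-l[2:])@l[:2]).min(),((q-l[2:])@l[:2]).max())
    # white face extent
    w=(s.min(-1)>130)&(rr<50);print('face',X[w].min(),X[w].max(),Y[w].min(),Y[w].max())
    # hub: darkest near centre
    d=cv2.GaussianBlur(s.max(-1),(0,0),5);d[rr>12]=999;i=np.unravel_index(d.argmin(),d.shape);print('hub',X[i],Y[i],d[i])
    # ascii of coarse picture
    for y in range(36,-37,-4):
        print('%4d '%y,' '.join('%s%3d'%('R' if red[mm].mean()>15 else ' ',s[mm].max(-1).mean()) for x in range(-36,37,4) for mm in [(abs(X-x)<1.5)&(abs(Y-y)<1.5)]))
E
```

```text
t0 red 0 nan nan<stdin>:7: RuntimeWarning: Mean of empty slice.
  ret = ret.dtype.type(ret / rcount)
Traceback (most recent call last):
cv2.error: OpenCV(4.12.0) /io/opencv/modules/imgproc/src/linefit.cpp:50: error: (-215:Assertion failed) count > 0 in function 'fitLine2D_wods'
```

```bash
python3 - <<'E'
from h import *
np.set_printoptions(precision=2,suppress=True,linewidth=150)
t0=cv2.imread('pics/top0.png').astype(np.float32);ims=np.load('top6.npy')
for n,im in(('t0',t0),('now',ims)):
    s,X,Y,rr,th,dark,red,prof=hands(im)
    print(X.min(),X.max(),Y.min(),Y.max(),(s[...,2]-s[...,1])[rr<40].max())
    D=s[...,2]-s[...,1]
    for y in range(36,-37,-4):
        print('%4d '%y,' '.join('%s%3d'%('R' if D[mm].mean()>30 else ' ',s[mm].max(-1).mean()) for x in range(-36,37,4) for mm in [(abs(X-x)<1.5)&(abs(Y-y)<1.5)]))
E
```

```text
-84.1252201377856 74.09856026191278 -154.9637412261089 129.75887639282712 49.34928894042969
  36   100  124  133  140  147  152  149  145  142  148  147  147  140  135  125  100  115  151  153
  32   112  129  132  137  138  137  136  126  125  130  124  128  131  131  132  118  114  146  154
  28   118  128  129  119  125  126  134  135  130  134  122  114  112  109  120  125  120  141  152
  24   121  124  121  109  130  141  148  152  149  148  141  131  122  103   93  113  122  132  153
  20   116  124  132  133  142  154  153  156  155  153  147 R143 R137  127  100   94  110  125  143
  16   114  132  150  151  155  155  156  157  154  151 R147 R140  142  146  124   96   92  115  137
  12   115  140  154  159  155  154  156  155  150 R140 R137 R140  148  154  136  115   90  102  129
   8   111  140  154  154  155  156  153 R146 R133 R119 R133  149  156  153  135  121   93   90  120
   4   129  147  154  154  154  153  133 R115 R100   99  127  152  154  153  147  129  101   83  115
   0   137  150  153  151  146  132  109   80   74  106  131  155  153  154  153  139  108   83  10
[... 2218 characters left out ...]
 128  130  146  154  153  151  153  153  147  140  150  154  153  148  135  121  105   90   83
 -16   123  141  149  153  152  153  152  154  152  150  151  155  153  150  141  123  101   87   78
 -20   108  135  148  153  153  154  152  153  152  150  152  155  154  149  136  116   88   79   77
 -24    85  118  138  149  153  152  153  154  153  152  155  155  151  144  123   95   68   69   77
 -28    60   89  119  139  149  149  154  153  155  157  156  153  144  132  108   69   50   62   75
 -32    48   58   82  110  128  132  146  147  148  152  150  142  126  113   94   59   46   56   75
 -36    48   45   51   68   88   93  113  123  118  119  123  119  106   97   88   59   46   53   72
```

```bash
cat >> h.py <<'E'
def angs(im,c0,gb,gr):
    s,X,Y,rr,th,*_=hands(im,c0);D=s[...,2]-s[...,1];out=[]
    for w,g in((np.clip(125-s[...,2],0,None),gb),(np.clip(D-25,0,None),gr)):
        for _ in range(3):
            e=(th-g+np.pi)%(2*np.pi)-np.pi;m=(rr>9)&(rr<24)&(abs(e)<.35);g=g+(w*e)[m].sum()/w[m].sum()
        m&=w>5;l=cv2.fitLine(np.c_[X[m]+c0[0],Y[m]+c0[1]].astype(np.float32),cv2.DIST_L2,0,.01,.01).ravel()
        out+=[g,l]
    return out
E
python3 - <<'E'
from h import *
np.set_printoptions(precision=2,suppress=True,linewidth=150)
t0=cv2.imread('pics/top0.png').astype(np.float32);ims=np.load('top6.npy')
c=np.array([-5.5,1.])
for it in range(3):
    a=angs(t0,c,-2.07,.74);b=angs(ims,c,-.6,.74)
    A=[];q=[]
    for l in(a[1],b[1],b[3]):
        n=np.array([-l[1],l[0]]);A.append(n);q.append(n@l[2:])
    c=np.linalg.lstsq(np.array(A),np.array(q),rcond=None)[0]
    print(c,'t0',a[0],a[2],'now',b[0],b[2],[np.arctan2(l[0],l[1]) for l in(a[1],b[1],b[3])],'res',np.array(A)@c-q)
E
```

```text
[-6.83  1.65] t0 -2.103962817223009 0.6818420150355329 now -0.6320591868733441 0.6740066969470776 [np.float32(0.9199135), np.float32(2.5638387), np.float32(0.74684703)] res [-0.31  0.06  0.32]
[-6.81  1.73] t0 -2.1962425070573164 0.7744873706321542 now -0.5799983401616263 0.7662747503102741 [np.float32(0.9185169), np.float32(2.5590472), np.float32(0.75027215)] res [-0.29  0.05  0.3 ]
[-6.77  1.68] t0 -2.2009393865910076 0.7760978197265535 now -0.5833720566781184 0.7683297910521485 [np.float32(0.9315427), np.float32(2.5567238), np.float32(0.75548124)] res [-0.14  0.03  0.14]
```

>>> arm_command(
  deltas=[
    [[-0.06,-0.02,-0.7,0,0,0],[-0.04,-0.02,-0.8,0,0,0],[0,0,-0.8,0,0,0],[0,0,-0.8,0,0,0],[0.02,0.01,-0.8,0,0,0],[0,0,0,0,0,0],[0,0,0,0,0,0],[0,0,0,0,0,0]],
  ],
)

```text
t: 10.9
tool_pos: [0.5139, -0.3217, 0.1764]
orientation: [1.746, 2.61, -0.001]
force: [-1.6, 1.5, 10.4]
opening: 0.0229
gripper_force: 25.0
```

```bash
cat > m.py <<'E'
import sys
from h import *
np.set_printoptions(precision=3,suppress=True,linewidth=150)
im=np.mean([eyes.read_camera('top').astype(float) for _ in range(4)],0).astype(np.float32);np.save(sys.argv[1],im)
s=monitor.read_state();print(s['t'],s['tool_pos'],s['force'],s['gripper_force'],s['opening'])
b=angs(im,(-6.77,1.68),float(sys.argv[2]),.76);print(b[0],b[2])
s,X,Y,rr,th,*_=hands(im,(-6.77,1.68))
for lo,hi in((6,11),(11,16),(16,20),(20,25)):
    print(lo,[(round(t,2),int(s[...,2][m].mean()),int((s[...,2]-s[...,1])[m].mean())) for t in np.arange(.0,1.3,.1) for m in [(rr>lo)&(rr<hi)&(abs(th-t)<.05)]])
E
python3 m.py top7.npy 0.4
```

```text
11.1 [ 0.514 -0.322  0.177] [-1.469  1.969  9.792] 25.002676248550415 0.02310074724463224
0.6561024324502276 0.771954747639454
6 [(np.float64(0.0), 156, 21), (np.float64(0.1), 153, 20), (np.float64(0.2), 145, 19), (np.float64(0.3), 135, 20), (np.float64(0.4), 127, 20), (np.float64(0.5), 117, 19), (np.float64(0.6), 109, 20), (np.float64(0.7), 104, 19), (np.float64(0.8), 104, 19), (np.float64(0.9), 106, 19), (np.float64(1.0), 111, 17), (np.float64(1.1), 117, 16), (np.float64(1.2), 121, 15)]
11 [(np.float64(0.0), 168, 8), (np.float64(0.1), 165, 8), (np.float64(0.2), 159, 8), (np.float64(0.3), 149, 8), (np.float64(0.4), 133, 8), (np.float64(0.5), 114, 10), (np.float64(0.6), 101, 15), (np.float64(0.7), 99, 22), (np.float64(0.8), 106, 26), (np.float64(0.9), 119, 26), (np.float64(1.0), 131, 23), (np.float64(1.1), 141, 19), (np.float64(1.2), 147, 15)]
16 [(np.float64(0.0), 168, 6), (np.float64(0.1), 170, 7), (np.float64(0.2), 167, 7), (np.float64(0.3), 155, 6), (np.float64(0.4), 134, 6), (np.float64(0.5), 112, 12), (np.float64(0.6), 101, 25), (np.float64(0.7), 107, 38), (np.float64(0.8), 120, 42), (np.float64(0.9), 132, 34), (np.float64(1.0), 141, 23), (np.float64(1.1), 148, 14), (np.float64(1.2), 153, 9)]
20 [(np.float64(0.0), 162, 7), (np.float64(0.1), 163, 7), (np.float64(0.2), 162, 7), (np.float64(0.3), 153, 6), (np.float64(0.4), 134, 6), (np.float64(0.5), 113, 14), (np.float64(0.6), 109, 30), (np.float64(0.7), 121, 44), (np.float64(0.8), 132, 44), (np.float64(0.9), 141, 31), (np.float64(1.0), 147, 17), (np.float64(1.1), 152, 9), (np.float64(1.2), 155, 7)]
```

```bash
cat > d.py <<'E'
import sys
from h import *
c=(-6.77,1.68);R=np.load('top6.npy');N=np.load(sys.argv[1])
s6,X,Y,rr,th,*_=hands(R,c);s7=hands(N,c)[0]
D6=s6[...,2]-s6[...,1]
d=s6[...,2]-s7[...,2]
for lo,hi in((9,14),(14,19),(19,25),(12,25)):
    m=(rr>lo)&(rr<hi)&(th>-.1)&(th<1.6);w=np.clip(d-15,0,None)*m;w2=np.clip(D6-20,0,None)*m
    print(lo,hi,'black',round((w*th).sum()/w.sum(),3),'red',round((w2*th).sum()/w2.sum(),3),'peak',round(w.max(),1))
E
python3 d.py top7.npy
```

```text
9 14 black 0.706 red 0.761 peak 30.0
14 19 black 0.615 red 0.766 peak 34.5
19 25 black 0.568 red 0.76 peak 32.7
12 25 black 0.604 red 0.766 peak 34.5
```

>>> arm_command(
  deltas=[
    [[0.02,0.01,-0.2,0,0,0],[0.02,0.01,-0.2,0,0,0],[0,0,0,0,0,0],[0,0,0,0,0,0]],
  ],
)

```text
t: 11.43
tool_pos: [0.5141, -0.3216, 0.1725]
orientation: [1.746, 2.61, -0.002]
force: [-2.4, 1.5, 9.9]
opening: 0.0232
gripper_force: 25.0
```

```bash
python3 m.py top8.npy 0.65;python3 d.py top8.npy
```

```text
11.6333 [ 0.514 -0.322  0.173] [-2.344  1.347 10.086] 25.003838539123535 0.02327119045225349
0.740139764499265 0.7934096242889003
6 [(np.float64(0.0), 156, 21), (np.float64(0.1), 154, 20), (np.float64(0.2), 148, 19), (np.float64(0.3), 138, 20), (np.float64(0.4), 130, 20), (np.float64(0.5), 120, 19), (np.float64(0.6), 111, 19), (np.float64(0.7), 105, 18), (np.float64(0.8), 101, 17), (np.float64(0.9), 102, 16), (np.float64(1.0), 106, 14), (np.float64(1.1), 112, 13), (np.float64(1.2), 116, 11)]
11 [(np.float64(0.0), 168, 8), (np.float64(0.1), 166, 8), (np.float64(0.2), 162, 8), (np.float64(0.3), 155, 8), (np.float64(0.4), 146, 9), (np.float64(0.5), 133, 10), (np.float64(0.6), 119, 13), (np.float64(0.7), 109, 15), (np.float64(0.8), 109, 18), (np.float64(0.9), 116, 19), (np.float64(1.0), 126, 18), (np.float64(1.1), 136, 15), (np.float64(1.2), 144, 13)]
16 [(np.float64(0.0), 168, 7), (np.float64(0.1), 168, 7), (np.float64(0.2), 168, 6), (np.float64(0.3), 165, 6), (np.float64(0.4), 156, 7), (np.float64(0.5), 137, 7), (np.float64(0.6), 116, 10), (np.float64(0.7), 104, 17), (np.float64(0.8), 107, 22), (np.float64(0.9), 121, 22), (np.float64(1.0), 134, 17), (np.float64(1.1), 144, 12), (np.float64(1.2), 151, 9)]
20 [(np.float64(0.0), 161, 6), (np.float64(0.1), 163, 7), (np.float64(0.2), 164, 7), (np.float64(0.3), 163, 7), (np.float64(0.4), 154, 7), (np.float64(0.5), 133, 7), (np.float64(0.6), 113, 15), (np.float64(0.7), 108, 30), (np.float64(0.8), 119, 36), (np.float64(0.9), 134, 27), (np.float64(1.0), 147, 16), (np.float64(1.1), 153, 10), (np.float64(1.2), 153, 7)]
9 14 black 0.796 red 0.761 peak 22.5
14 19 black 0.723 red 0.766 peak 26.9
19 25 black 0.668 red 0.76 peak 27.1
12 25 black 0.699 red 0.766 peak 27.1
```

>>> arm_command(
  deltas=[
    [[0.02,0.01,-0.15,0,0,0],[0.02,0.01,-0.15,0,0,0],[0,0,0,0,0,0],[0,0,0,0,0,0],[0,0,0,0,0,0]],
  ],
)

```text
t: 12.05
tool_pos: [0.5143, -0.3215, 0.1695]
orientation: [1.746, 2.61, -0.002]
force: [-4.3, 1.8, 9.5]
opening: 0.0234
gripper_force: 25.0
```

```bash
python3 m.py top9.npy 0.7;python3 d.py top9.npy
```

```text
12.25 [ 0.514 -0.322  0.17 ] [-3.425  0.488 10.305] 25.00503569841385 0.023264871554417452
9 14 black 0.899 red 0.761 peak 22.7
14 19 black 0.801 red 0.766 peak 20.3
19 25 black 0.757 red 0.76 peak 18.6
12 25 black 0.792 red 0.766 peak 20.9h.py:43: RuntimeWarning: invalid value encountered in scalar divide
  e=(th-g+np.pi)%(2*np.pi)-np.pi;m=(rr>9)&(rr<24)&(abs(e)<.35);g=g+(w*e)[m].sum()/w[m].sum()
Traceback (most recent call last):
  File "m.py", line 6, in <module>
    b=angs(im,(-6.77,1.68),float(sys.argv[2]),.76);print(b[0],b[2])
  File "h.py", line 44, in angs
    m&=w>5;l=cv2.fitLine(np.c_[X[m]+c0[0],Y[m]+c0[1]].astype(np.float32),cv2.DIST_L2,0,.01,.01).ravel()
             ~~~~~~~~~~~^^^^^^^^^^^^^^^^^^^^^^^^^^^^^^^^^^^^^^^^^^^^^^^^^^^^^^^^^^^^^^^^^^^^^^^
cv2.error: OpenCV(4.12.0) /io/opencv/modules/imgproc/src/linefit.cpp:50: error: (-215:Assertion failed) count > 0 in function 'fitLine2D_wods'
```

```bash
cat > r.py <<'E'
import sys
from h import *
for f in ['top6.npy','top8.npy']+sys.argv[1:]:
    s,X,Y,rr,th,*_=hands(np.load(f),(-6.77,1.68));print(f)
    for lo,hi in((12,17),(17,21),(21,25),(25,29)):
        M=[(rr>lo)&(rr<hi)&(abs(th-t)<.04) for t in np.arange(.3,1.3,.08)]
        print(lo,'R',[int(s[...,2][m].mean()) for m in M],'D',[int((s[...,2]-s[...,1])[m].mean()) for m in M])
E
python3 r.py top9.npy
```

```text
top6.npy
12 R [155, 153, 151, 148, 144, 142, 140, 140, 141, 144, 148, 151, 153] D [12, 17, 23, 31, 39, 45, 46, 44, 38, 30, 22, 16, 12]
17 R [156, 155, 154, 152, 148, 145, 141, 141, 143, 146, 150, 152, 154] D [7, 10, 17, 26, 37, 45, 46, 41, 32, 22, 14, 9, 7]
21 R [150, 151, 150, 148, 147, 143, 141, 143, 147, 150, 153, 155, 155] D [7, 9, 12, 20, 31, 41, 42, 36, 25, 16, 10, 7, 6]
25 R [136, 132, 130, 130, 134, 132, 131, 136, 142, 147, 150, 147, 143] D [5, 6, 8, 12, 22, 31, 34, 27, 16, 10, 7, 6, 6]
top8.npy
12 R [159, 150, 141, 128, 115, 108, 107, 112, 121, 130, 138, 145, 150] D [7, 8, 9, 10, 12, 15, 18, 19, 19, 17, 15, 13, 11]
17 R [166, 160, 146, 129, 112, 104, 107, 119, 130, 139, 146, 151, 154] D [7, 6, 7, 8, 13, 19, 25, 26, 22, 16, 12, 9, 8]
21 R [162, 155, 142, 123, 110, 109, 117, 129, 140, 149, 153, 154, 153] D [7, 7, 6, 9, 19, 31, 37, 32, 22, 14, 10, 7, 6]
25 R [147, 139, 125, 109, 102, 106, 117, 130, 142, 148, 149, 146, 141] D [6, 5, 5, 8, 18, 29, 33, 26, 16, 10, 7, 6, 6]
top9.npy
12 R [164, 157, 149, 137, 123, 112, 106, 106, 113, 122, 132, 139, 145] D [10, 11, 12, 14, 15, 16, 16, 15, 14, 12, 11, 9, 8]
17 R [166, 163, 156, 144, 128, 114, 108, 113, 123, 135, 144, 149, 152] D [6, 8, 10, 12, 15, 16, 17, 17, 15, 12, 9, 8, 8]
21 R [161, 159, 155, 143, 127, 113, 111, 120, 133, 144, 151, 153, 154] D [8, 7, 7, 9, 12, 15, 18, 19, 15, 10, 8, 8, 8]
25 R [147, 143, 137, 127, 117, 112, 117, 127, 138, 146, 148, 145, 141] D [6, 6, 6, 7, 10, 19, 24, 22, 14, 9, 7, 7, 7]
```

```bash
python3 - <<'E'
from h import *
np.set_printoptions(precision=1,suppress=True,linewidth=150)
s=monitor.read_state();K,R,t=cam('wrist')
C=wt([-.0587,0,.2195]);n=wt([-np.cos(B),0,np.sin(B)],(0,0,0));r=wt([0,-1,0],(0,0,0));u=np.cross(n,r)
pts={k:C+.03*(np.sin(a)*r+np.cos(a)*u) for k,a in dict(tip=.75,low=.5,hi=1.0).items()};pts['c']=C
g=s['tool_pos']+[0,0,.019];ax=wt([0,1,0],(0,0,0))
for al in range(-40,41,10):
    Q=cv2.Rodrigues(ax*np.deg2rad(al))[0]   # tool turned by Q about g: world pt seen as Q^T(p-g)+g
    print(al,{k:proj((K,R,t),Q.T@(p-g)+g) for k,p in pts.items()})
print('cam pos',-R.T@t,'fwd',R[2], C)
E
```

```text
-40 {'tip': array([581.3,  56. ]), 'low': array([594.4,  42.5]), 'hi': array([566. ,  66.5]), 'c': array([538.4,  14.1])}
-30 {'tip': array([634. ,  49.8]), 'low': array([650.9,  33.7]), 'hi': array([614.8,  62.1]), 'c': array([582.4,   3.8])}
-20 {'tip': array([695.5,  41. ]), 'low': array([718. ,  21.4]), 'hi': array([670.5,  56. ]), 'c': array([631.5, -10.2])}
-10 {'tip': array([769.4,  28.4]), 'low': array([800.7,   3.4]), 'hi': array([735.8,  47.4]), 'c': array([687.5, -29.3])}
0 {'tip': array([861.8,   9.5]), 'low': array([907.7, -24.4]), 'hi': array([814.2,  34.8]), 'c': array([752.4, -56.3])}
10 {'tip': array([982.7, -20.3]), 'low': array([1055.9,  -70. ]), 'hi': array([911.5,  15.7]), 'c': array([829. , -95.5])}
20 {'tip': array([1151.9,  -71.4]), 'low': array([1282.7, -153.8]), 'hi': array([1036.1,  -15.1]), 'c': array([ 920.6, -154.5])}
30 {'tip': array([1412.9, -170.3]), 'low': array([1696.6, -338.4]), 'hi': array([1201.4,  -68.4]), 'c': array([1030.3, -247.7])}
40 {'tip': array([1888.9, -404.6]), 'low': array([2818.3, -945.9]), 'hi': array([1424.7, -170.8]), 'c': array([1155.9, -403.1])}
cam pos [ 0.5 -0.3  0.3] fwd [ 0.1 -0.3 -1. ] [ 0.6 -0.2  0.2]
```

The top view blurs the hands and their shadows together. Tilting the gripper 40° about the free-spinning grip brings the dial into the wrist view for a sharp check, and the lever stays where it is.

>>> arm_command(
  deltas=[
    [[0.12,0.05,0.005,1.51,-3.7,0],[0.12,0.05,0.015,1.51,-3.7,0],[0.12,0.05,0.025,1.51,-3.7,0],[0.12,0.05,0.03,1.51,-3.7,0],[0.12,0.05,0.04,1.51,-3.7,0],[0,0,0,0,0,0]],
  ],
)

```text
t: 12.75
tool_pos: [0.5212, -0.3188, 0.1709]
orientation: [1.619, 2.417, 0.432]
force: [5.4, 5.7, 11.2]
opening: 0.0228
gripper_force: 25.0
```

>>> arm_command(
  deltas=[
    [[0.11,0.045,0.05,1.51,-3.7,0],[0.11,0.045,0.06,1.51,-3.7,0],[0.11,0.045,0.065,1.51,-3.7,0],[0.1,0.04,0.075,1.51,-3.7,0],[0.1,0.04,0.08,1.51,-3.7,0],[0,0,0,0,0,0],[0,0,0,0,0,0]],
  ],
)

```text
t: 13.33
tool_pos: [0.5273, -0.3163, 0.1749]
orientation: [1.465, 2.189, 0.799]
force: [6.3, 4.7, 11.1]
opening: 0.0239
gripper_force: 25.0
```

```bash
python3 - <<'E'
from h import *
np.set_printoptions(precision=3,suppress=True,linewidth=170)
s=monitor.read_state();Rt=cv2.Rodrigues(s['orientation'])[0];print(s['tool_pos'],s['tool_pos']-.019*Rt[:,2],Rt[:,2],s['force'],s['opening'],s['q'])
c=cam('wrist');w=eyes.read_camera('wrist');cv2.imwrite('pics/w10.png',w)
C=wt([-.0587,0,.2195]);print(proj(c,C))
h=cv2.cvtColor(w,cv2.COLOR_BGR2HSV);m=((h[...,0]<8)|(h[...,0]>172))&(h[...,1]>140)&(h[...,2]>80);m[:,:480]=0;m[150:]=0
ys,xs=np.nonzero(m);print(len(xs),(xs.min(),xs.max(),ys.min(),ys.max()) if len(xs) else '')
g=w[0:96,500:640].astype(int)
for y in range(0,96,3):
    print(y,''.join('R' if (p[2]-p[1]>60) else '#' if p.max()<50 else '+' if p.max()<110 else '.' for p in g[y]))
E
```

```text
[ 0.527 -0.316  0.175] [ 0.516 -0.321  0.189] [ 0.599  0.243 -0.763] [ 6.336  4.736 11.073] 0.023917454773946634 [-1.036 -0.014  1.889  0.74   1.245 -1.666]
[537.048  14.012]
408 (np.int64(519), np.int64(576), np.int64(6), np.int64(56))
0 .......................................................................................................................++++.............++++
3 ...............+#++....................................................................................................++++.............++++
6 ............+##########+....RRR+.......................................................................................++++.............++++
9 ............+#######################+.........................................................++++###############+....++++.............+++++
12 ................++###################+...............................................................................++++.............++++++
15 ...................RRR###############+..............................................................................++++.............+++++++
18 
[... 3040 characters left out ...]
...+..........+#+...........++...........+.......................+##########################################################
84 ...............................++...............................................+###########################################################
87 ................................................................................++....++++++++++++++++++++++++++++++++++++...+++++++++++++++
90 ...............................................................................+++++.++++++++++++++++++++++++++++++++++++...++++++++++++++++
93 .......................................................+.+++++++++++++++++++++++++++++++++++++++++++++++++++++++++++++++...+++++++++++++++++
```

The wrist view now resolves the hands. The hub is near (527,12), the red tip at (575,56) on the 40 N tick, and the black tip at (593,48), still short of red.

```bash
cat > wr.py <<'E'
import sys
from h import *
def run(f):
    s=monitor.read_state();c=cam('wrist');w=eyes.read_camera('wrist');cv2.imwrite(f,w)
    K,R,t=c;o=-R.T@t;n=wt([-np.cos(B),0,np.sin(B)],(0,0,0));r=wt([0,-1,0],(0,0,0));u=np.cross(n,r);P=wt([-.0587,0,.2195])
    v,uu=np.mgrid[0:100,480:640];d=np.stack([uu,v,np.ones_like(v)],-1)@np.linalg.inv(K).T@R
    X=o+d*(((P-o)@n)/(d@n))[...,None]-P;x=1000*X@r;y=1000*X@u
    g=w[0:100,480:640].astype(float);D=g[...,2]-g[...,1]
    red=(D>60);blk=g.max(-1)<75
    # hub: black blob lower part, from first picture (527,13)
    hub=np.array([x[13,47],y[13,47]])
    print('z',s['tool_pos'],s['force'],'hub',hub)
    rr=np.hypot(x-hub[0],y-hub[1]);th=np.arctan2(x-hub[0],y-hub[1])
    for lo,hi in((10,15),(15,20),(20,24),(24,28),(28,31)):
        q=(rr>lo)&(rr<hi)&(th>-.3)&(th<1.6)
        f=lambda m:(int(m.sum()),round(float(th[m].mean()),3)) if m.any() else None
        print(lo,'red',f(red&q),'blk',f(blk&q))
    return w
w=run(sys.argv[1])
if len(sys.argv)>2:
    g=w[0:66,500:620].astype(int)
    for y in range(0,66,3):print(y,''.join('R' if (p[2]-p[1]>60) else '#' if p.max()<75 else '.' for p in g[y]))
E
python3 wr.py pics/w11.png
```

```text
z [ 0.5273354  -0.3162636   0.17506149] [4.11100141 3.81246282 9.44226668] hub [-0.86106156 -4.65678232]
10 red (80, 0.775) blk (53, 0.555)
15 red (103, 0.731) blk (52, 0.551)
20 red (89, 0.722) blk (41, 0.548)
24 red (47, 0.717) blk (20, 0.547)
28 red (37, 0.719) blk (34, 0.421)
```

>>> arm_command(
  deltas=[
    [[0,0,-0.18,0,0,0],[0,0,-0.18,0,0,0],[0,0,-0.18,0,0,0],[0,0,0,0,0,0],[0,0,0,0,0,0],[0,0,0,0,0,0]],
  ],
)

```text
t: 13.93
tool_pos: [0.5277, -0.3161, 0.17]
orientation: [1.463, 2.192, 0.797]
force: [4.9, 4.3, 11.1]
opening: 0.0233
gripper_force: 25.0
```

```bash
python3 wr.py pics/w12.png 1
```

```text
z [ 0.52767175 -0.31614266  0.16997272] [ 4.85584708  4.26631774 11.09856068] hub [-0.4768621 -9.4791909]
10 red (55, 0.506) blk (55, 0.391)
15 red (54, 0.601) blk (53, 0.474)
20 red (49, 0.619) blk (43, 0.515)
24 red (47, 0.627) blk (43, 0.54)
28 red (35, 0.609) blk (18, 0.666)
0 ...........................####.........................................................................................
3 .........................##########.....R...............................................................................
6 .........................######################.........................................................................
9 ............................#####################..........................................................#############
12 ................................#################.......................................................................
15 ..............................RR################.R......................................................................
18 .................................##################.RR.......................
[... 1203 characters left out ...]
..............................R...RRRRRRRR.###..................##.......#......
51 .............................................................................RRRRRRRRR####..............................
54 ................................................................................RRRRRRRRR#..............................
57 .........................................................................................#####..........................
60 .......................................................................................................................#
63 ....................................................................................................................####
```

```bash
sed -i 's/hub=np.array(.*/hub=np.array([-.86,-4.66])/' wr.py; python3 wr.py pics/w13.png
```

```text
z [ 0.52767081 -0.31617763  0.16998554] [ 5.90028383  3.35297053 11.78860378] hub [-0.86 -4.66]
10 red (51, 0.837) blk (51, 0.665)
15 red (58, 0.795) blk (52, 0.664)
20 red (52, 0.771) blk (44, 0.667)
24 red (46, 0.729) blk (20, 0.667)
28 red (35, 0.723) blk (32, 0.493)
```

>>> arm_command(
  deltas=[
    [[0,0,-0.12,0,0,0],[0,0,-0.12,0,0,0],[0,0,0,0,0,0],[0,0,0,0,0,0],[0,0,0,0,0,0],[0,0,0,0,0,0]],
  ],
)

```text
t: 14.53
tool_pos: [0.5278, -0.3161, 0.1678]
orientation: [1.463, 2.191, 0.797]
force: [6.0, 4.4, 11.3]
opening: 0.0234
gripper_force: 25.0
```

```bash
python3 wr.py pics/w14.png 1
```

```text
z [ 0.52783676 -0.31607309  0.16776041] [ 6.02349829  4.44122911 11.28448596] hub [-0.86 -4.66]
10 red (58, 0.758) blk (54, 0.708)
15 red (63, 0.733) blk (58, 0.716)
20 red (47, 0.733) blk (46, 0.715)
24 red (25, 0.737) blk (17, 0.717)
28 red (19, 0.73) blk (40, 0.622)
0 ...............................########.................................................................................
3 .............................#############..RRR.........................................................................
6 ................................#####################...................................................................
9 ...................................###################...........................................................#......
12 ...................................RR#################..................................................................
15 ...................................RR################RRR................................................................
18 .....................................###################RRR............................
[... 1193 characters left out ...]
........................................RRR###.R......................#.......#.
51 ...................................................................................RRR####RR............................
54 ......................................................................................RRR#######........................
57 ...............................................................................................#####....................
60 ........................................................................................................................
63 ...................................................................................#....................................
```

The black hand now lies over the red one, with red showing evenly on both sides (0.716 against about 0.725 rad). I'll hold for half a second, confirm and hand in.

>>> arm_command(
  deltas=[
    [[0,0,-0.03,0,0,0],[0,0,0,0,0,0],[0,0,0,0,0,0],[0,0,0,0,0,0],[0,0,0,0,0,0],[0,0,0,0,0,0],[0,0,0,0,0,0],[0,0,0,0,0,0]],
  ],
)

```text
t: 15.25
tool_pos: [0.5279, -0.3161, 0.1675]
orientation: [1.463, 2.191, 0.797]
force: [6.4, 4.5, 11.4]
opening: 0.0232
gripper_force: 25.0
```

```bash
python3 wr.py pics/w15.png && python3 -c "
from h import *
print(ticket.close_job())"
```

```text
z [ 0.5278714  -0.31606081  0.16749896] [ 6.42492861  4.48155079 11.35008151] hub [-0.86 -4.66]
10 red (62, 0.743) blk (59, 0.719)
15 red (60, 0.732) blk (57, 0.72)
20 red (48, 0.731) blk (46, 0.724)
24 red (27, 0.721) blk (19, 0.724)
28 red (19, 0.718) blk (34, 0.552)
the job is handed in; nothing more can be done
None
```

The guard door was pushed shut first, then the lever brought down and held by its grip with the black hand on the red set hand (within about 0.01 rad in the last wrist view). The bystanders were never approached, and the job was handed in at about 15 s.

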